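Set the notched turntable plate to its pointer

TASK

Two small marking turntables stand on the bench. Turn the plate that has a notch cut into its rim, for instance by pushing one of its upright pegs round, until the notch faces the pointer of its own stand; leave the other turntable, whose plate has a straight flat instead of a notch, as it is, and take the hand away.

Things in the scene. Friction and masses are not known exactly. Their poses are not given: they have to be found in the camera images.
- notch_stand: stand of the notched turntable: dark steel foot, fixed to the bench, 156 mm across; origin on the turning axis at bench level, z up. Its +x axis points from the turning axis to its pointer, a level brass spike 44 mm above the bench with its tip 80 mm from the axis, on a post (12 mm thick, 105 mm from the axis, top 52 mm above the bench)
- notch_plate: the notched plate: round bare steel, 150 mm across, 12 mm thick, top 46 mm above the bench; origin on the axis at its underside, +x to the notch. Three round black pegs 14 mm thick (20 mm collar at the foot, top 76 mm above the bench) stand 55 mm from the axis, 60, 180 and 300 degrees from the notch. Hub in the middle 32 mm wide, 10 mm high. Turns endlessly both ways, stays put, about 3 N at a peg
- notch (a point): the middle of the notch in the plate's rim, at the height of the plate's top, 66 mm from the turning axis; the notch is 24 mm wide at the mouth and 18 mm deep, open outward and right through the plate. The point turns with the plate; its x axis points outward from the turning axis
- flat (a point): the middle of the flat on the other turntable's plate, which is to be left alone; at the height of the plate's top, 62 mm from its turning axis, x axis outward. That turntable has the same foot, pointer, plate size and pegs, but a straight flat on its rim in place of the notch

How it is judged:
At the end, for the whole second after the job is handed in: the notch faces its stand's pointer: the notch's middle lies within 13.8 mm (12 degrees) to either side of the line from the turning axis to the pointer, on the pointer's side (y of notch in the frame of notch_stand between -0.0138 and 0.0138 m and x of notch in the frame of notch_stand above 0.05 m); the robot touches nothing.
It fails at once if the other turntable's plate is turned (its flat moves by more than 12 mm) (distance of flat from where it was at the start of the episode above 0.012 m).
It also fails if it takes over 48 s, if anything falls off the work surface, if the arm or the gripper's body presses on something with over 40 N, if the wrist force passes 120 N, or if a joint passes its speed limit or range.

ROBOT

A 6-joint arm with a two-finger parallel gripper is mounted at the origin on a cart in front of the work surface, level with it; the furniture and walls round the work are solid. World frame = base frame: x ahead of the robot, y to its left, z up, the work surface at z = 0. Lengths are in m, angles in rad, forces in N, time in s.
With the tool pointing down it reaches from about 0.3 to 0.775 m from the base axis. Payload 14.6 kg.
Tool frame: the origin (TCP) lies midway between the tips of the shut fingers; the grasp point (between the pads) lies 19 mm behind it; z points along the fingers, y is the line along which they close (so a half turn about z gives the same grasp; the last joint's range is limited). The gripper opens to 94 mm and grips with 3 to 60 N. Pads are 16 mm wide; open, the fingers measure 119 mm over their backs; the gripper's body (75 mm by 177 mm) begins 78 mm behind the grasp point.
Start: joints at [1.274, 0.3, 1.521, -0, 1.321, -0.067], TCP at [0.125, 0.536, 0.205] pointing down, gripper open.
Joint ranges: [-3.03, 3.03], [-0.79, 2.21], [0.23, 2.52], [-1.04, 4.18], [0, 3.07], [-2.55, 2.55]. Speed limits (rad/s): [2.22, 2.22, 2.57, 3.14, 3.14, 3.14].

INTERFACE

Orientations are given as a unit quaternion [x, y, z, w].
In Python, from bench import move_to, move_straight, goto_joints, grip, wait, ik, get_state, get_image, PlanningError, hand_in gives the robot as it stands. The module is installed in compiled form; this text tells all that it offers. Calls block until the motion is done:
- move_to(position, orientation): joint-space move of the TCP to a pose.
- move_straight(position, feed=0.15, attitude=None): straight line of the TCP; attitude=None keeps the orientation; feed is the mean speed in m/s.
- goto_joints(angles): joint-space move.
- grip(opening, squeeze=None): finger opening in m; squeeze is the grip in N (None keeps the last); returns when the fingers have stopped.
- wait(seconds).
- ik(position, orientation): joint angles nearest the present ones, or None.
- get_state(): the state.
- get_image(name): name is "scene" or "side" or "wrist"; returns a dict with "color" (480x640x3 uint8, blue, green, red), "fovy" (degrees; the focal length in pixels is half the picture's height over the tangent of half this angle, whatever the lens; pixels are square), "cx", "cy" (the principal point, pixels), "extrinsics" (4x4, takes a point from camera to world coordinates); the wrist camera has in their place "T_tool_cam" (4x4, takes a point from camera to tool coordinates, whose origin is the TCP and whose axes are the flange's). Camera axes: x right, y down, z forward; pixel columns grow to the right and rows downward; lengths in m; the calibration is good to about 2 mm. A picture is of the moment at which its call begins: read the wrist's pose just before it. There is no depth.
A pose or a line that the arm cannot do raises PlanningError and nothing moves.
- hand_in(): hands the job in; it is judged then, once.
The state is a dict: "time": time; "joint_pos": joint angles; "dq": joint speeds; "joint_efforts": joint torques, N m; "position": TCP position; "orientation": TCP orientation; "contact_force": force on the tool from outside, world axes, zero at the start; "torque": the same for the moment, N m; "gripper_width": finger opening in m; "gripper_force": force on a finger pad.
Only numpy, scipy, OpenCV 4.12 (cv2) and the standard library are available. Lean on these libraries where they do the work, as an engineer would, in place of code of your own. Each camera call takes 0.05 s, during which the arm holds its last target. There are 200 camera calls.

## Working session

There is one attempt and no reset: what is moved stays moved. The work goes in short steps, each a Python script; the robot and the scene stay as the last script left them, time stands still between calls to the robot, and variables do not carry over. Pictures are saved under pics/ and viewed, at most 10 in all, crops included, and the job is handed in when it is done.

```bash
mkdir -p pics; python3 - <<'E'
from bench import *
import cv2,numpy as np,pickle
s=get_state();print(s['time'],s['position'],s['orientation'])
d={}
for n in ('scene','side','wrist'):
    im=get_image(n);d[n]=im;cv2.imwrite(f'pics/{n}0.png',im['color'])
    print(n,im['fovy'],im['cx'],im['cy'],np.round(im.get('extrinsics',im.get('T_tool_cam')),3).tolist())
pickle.dump(d,open('d0.pkl','wb'))
E
```

```text
0.0 [0.12520887 0.53529739 0.20488481] [ 1.14650539e-01  9.93405721e-01 -5.62498743e-04 -1.05925226e-04]
scene 42.525590939802214 318.80679227579685 230.3130920360849 [[0.462, -0.53, 0.711, -0.002], [-0.887, -0.264, 0.379, -0.129], [-0.013, -0.806, -0.592, 0.562], [0.0, 0.0, 0.0, 1.0]]
side 43.93938449032308 326.1051958421693 241.60080573407433 [[-0.89, -0.25, 0.381, 0.252], [-0.455, 0.45, -0.769, 0.896], [0.021, -0.857, -0.514, 0.533], [0.0, 0.0, 0.0, 1.0]]
wrist 59.47397848553994 319.6372193414629 238.97179446072494 [[-0.0, -0.971, -0.239, 0.07], [1.0, -0.001, 0.001, 0.0], [-0.001, -0.239, 0.971, -0.178], [0.0, 0.0, 0.0, 1.0]]
```

View pics/scene0.png

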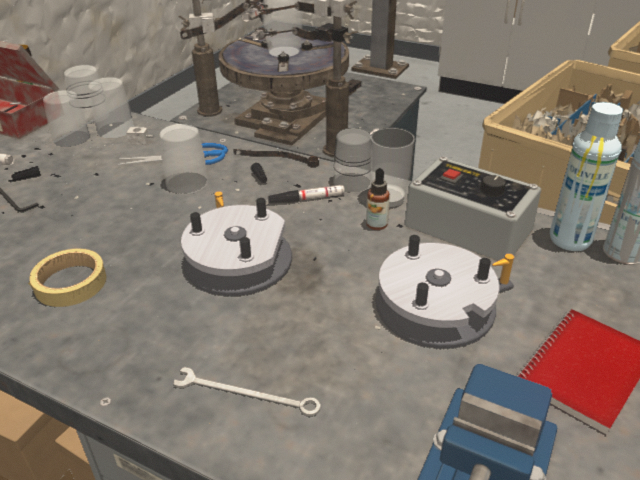

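View pics/side0.png

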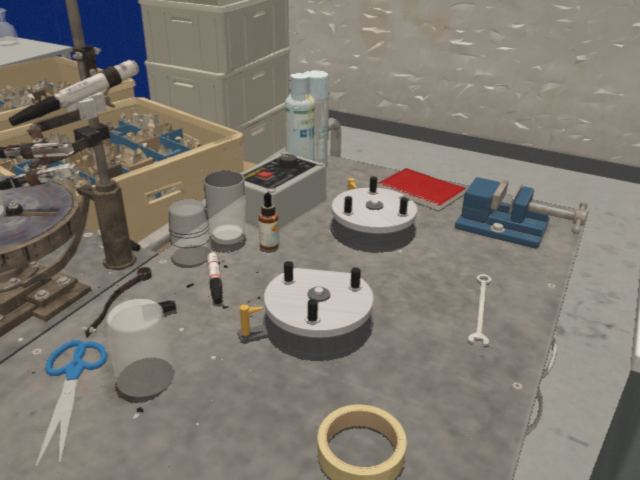

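The scene view shows the notched plate on the right: hub about (438,275), notch about (475,313), pegs with tops at (413,239), (484,262) and (422,287), and brass post top about (508,257). The plate with the flat is on the left, hub at (235,232).

```bash
cat > h.py <<'E'
import numpy as np
def ray(im,px,z,T=None):
    f=240/np.tan(np.radians(im['fovy']/2)); T=im['extrinsics'] if T is None else T
    d=T[:3,:3]@np.array([(px[0]-im['cx'])/f,(px[1]-im['cy'])/f,1]); o=T[:3,3]
    return o+d*(z-o[2])/d[2]
E
python3 - <<'E'
import pickle,numpy as np
from h import *
d=pickle.load(open('d0.pkl','rb'))
def rep(im,L):
    c=ray(im,L['hub'],.056)[:2]
    for k,(px,z) in dict(notch=((L['notch']),.046),post=(L['post'],.052),**{f'p{i}':(p,.076) for i,p in enumerate(L['pegs'])}).items():
        p=ray(im,px,z)[:2]; v=p-c; print(k,p.round(3),np.hypot(*v).round(3),np.degrees(np.arctan2(v[1],v[0])).round(1))
    print('c',c.round(3))
rep(d['scene'],dict(hub=(438,274),notch=(471,309),post=(508,256),pegs=[(413,239),(484,262),(422,287)]))
print('other',ray(d['scene'],(235,231),.056),'post',ray(d['scene'],(219,194),.052))
print('side',ray(d['side'],(375,203),.056),ray(d['side'],(319,292),.056))
E
```

```text
notch [ 0.558 -0.036] 0.062 -121.4
post [ 0.672 -0.051] 0.106 -40.5
p0 [0.62  0.064] 0.054 57.5
p1 [ 0.615 -0.031] 0.055 -64.1
p2 [0.536 0.021] 0.055 176.5
c [0.591 0.018]
other [0.55302065 0.29830147 0.056     ] post [0.62621745 0.37690174 0.052     ]
side [0.59020196 0.02441214 0.056     ] [0.55302564 0.30726631 0.056     ]
```

```bash
cat >> h.py <<'E'
from scipy.spatial.transform import Rotation as Ro
def quat(th,s):
    y=s*np.array([-np.sin(th),np.cos(th),0]); z=np.array([0,0,-1.]); 
    return Ro.from_matrix(np.c_[np.cross(y,z),y,z]).as_quat()
def pose(c,th,z,s,r=.055): return [c[0]+r*np.cos(th),c[1]+r*np.sin(th),z],quat(th,s)
def wristT(s,im):
    T=np.eye(4);T[:3,:3]=Ro.from_quat(s['orientation']).as_matrix();T[:3,3]=s['position']
    return T@im['T_tool_cam']
E
python3 - <<'E'
from bench import *
import cv2
from h import *
c=np.array([.5905,.021])
for s in (1,-1):
    for a in (176.5,218,259):
        q=ik(*pose(c,np.radians(a),.058,s)); print(s,a,None if q is None else np.round(q,2))
# view pose: above the plate, looking with start-like orientation
move_to([.56,.021,.20],quat(np.pi,-1))
s=get_state();im=get_image('wrist');cv2.imwrite('pics/w1.png',im['color'])
import pickle;pickle.dump((s,im),open('w1.pkl','wb'));print(s['time'],s['position'])
E
```

```text
1 176.5 [-0.02  0.44  1.7  -0.    1.    1.61]
1 218 [-0.09  0.46  1.67 -0.    1.01  0.82]
1 259 [-0.12  0.53  1.57 -0.    1.05  0.07]
-1 176.5 [-0.02  0.44  1.7  -0.    1.   -1.53]
-1 218 [-0.09  0.46  1.67 -0.    1.01 -2.32]
-1 259 None
2.5417 [0.55995267 0.0216858  0.20003148]
```

View pics/w1.png

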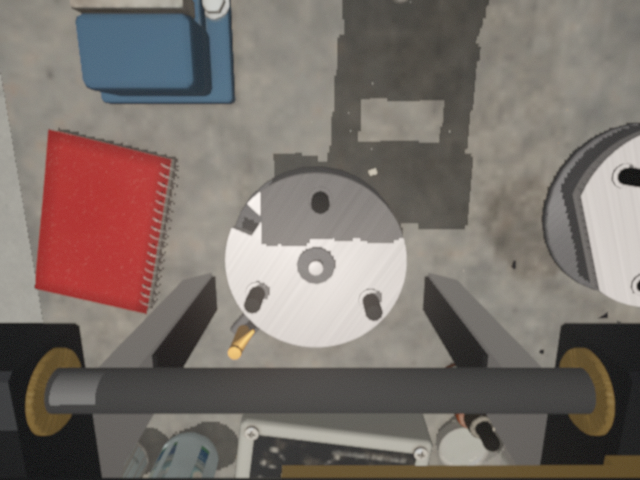

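The wrist view shows the notched plate with hub at (316,267), notch about (247,221), post top about (235,352) and pegs at (320,203), (253,304) and (374,309).

```bash
python3 - <<'E'
import pickle
from h import *
s,im=pickle.load(open('w1.pkl','rb'));T=wristT(s,im)
c=ray(im,(316,267),.056,T)[:2];c2=ray(im,(316,258),.046,T)[:2];print(c,c2)
for n,px,z in [('notch',(250,222),.046),('post',(235,352),.052),('p2',(320,202),.076),('p1',(252,306),.076),('p0',(375,311),.076)]:
    p=ray(im,px,z,T)[:2];v=p-c;print(n,p.round(3),np.hypot(*v).round(3),np.degrees(np.arctan2(v[1],v[0])).round(1))
E
```

```text
[0.5924997  0.01953674] [0.58792094 0.01947151]
notch [ 0.558 -0.034] 0.064 -123.2
post [ 0.67 -0.05] 0.104 -41.9
p2 [0.537 0.023] 0.056 176.8
p1 [ 0.618 -0.03 ] 0.055 -63.0
p0 [0.622 0.065] 0.054 57.4
```

```bash
python3 - <<'E'
from bench import *
import cv2
from h import *
c=np.array([.592,.020]);a0,a1=176.9,258.8
P=lambda a,z:pose(c,np.radians(a),z,1)
def st(l):
    s=get_state();print(l,round(s['time'],2),np.round(s['position'],4),np.round(s['contact_force'],1),round(s['gripper_width'],4),np.round(s['gripper_force'],1));return s
move_to(*P(a0,.16)); grip(.045)
move_straight(P(a0,.060)[0],feed=.08); st('down')
grip(0.0,8); st('grip')
for a in np.linspace(a0,a1,10)[1:]:
    p,q=P(a,.060); move_straight(p,feed=.05,attitude=q); s=st(round(a))
    if np.linalg.norm(s['contact_force'])>35: break
E
```

```text
down 7.58 [0.5374 0.023  0.0605] [-0.1 -0.5  0.7] 0.0451 0.0
grip 8.17 [0.537  0.0229 0.06  ] [-1.3 -1.7  2.2] 0.0135 8.0
186 8.49 [0.5372 0.014  0.06  ] [-3.9 -3.6  2.9] 0.0137 8.0
195 8.82 [0.5386 0.0055 0.06  ] [-4.8 -3.5  3. ] 0.0136 8.0
204 9.14 [ 0.5414 -0.0028  0.06  ] [-5.8 -3.8  5.4] 0.0132 8.0
213 9.47 [ 0.5456 -0.0106  0.0599] [-5.7 -6.4  2.4] 0.0136 8.0
222 9.79 [ 0.5511 -0.0176  0.0599] [-4.7 -7.1  3. ] 0.0139 8.0
232 10.12 [ 0.5575 -0.0237  0.0598] [-3.5 -6.7  1.3] 0.0138 8.0
241 10.44 [ 0.5649 -0.0286  0.0598] [-2.6 -8.5  0.2] 0.0133 8.0
250 10.77 [ 0.5729 -0.0324  0.0597] [-1.9 -8.4 -0.6] 0.0138 8.0
259 11.09 [ 0.5815 -0.0348  0.0597] [-0.5 -9.4 -1. ] 0.0138 8.0
```

```bash
python3 - <<'E'
from bench import *
import cv2,pickle
from h import *
grip(.045); p=list(get_state()['position']); p[2]=.2; move_straight(p,feed=.1)
move_to([.56,.021,.20],quat(np.pi,1)); wait(.3)
s=get_state();print(s['time'],s['position'],s['contact_force'])
im=get_image('wrist');pickle.dump((s,im),open('w2.pkl','wb'));cv2.imwrite('pics/w2.png',im['color'])
cv2.imwrite('pics/s2.png',get_image('scene')['color'])
E
```

```text
14.925 [0.5600162  0.02092611 0.19996888] [-0.49083334  0.11993031 -0.6016156 ]
```

View pics/w2.png

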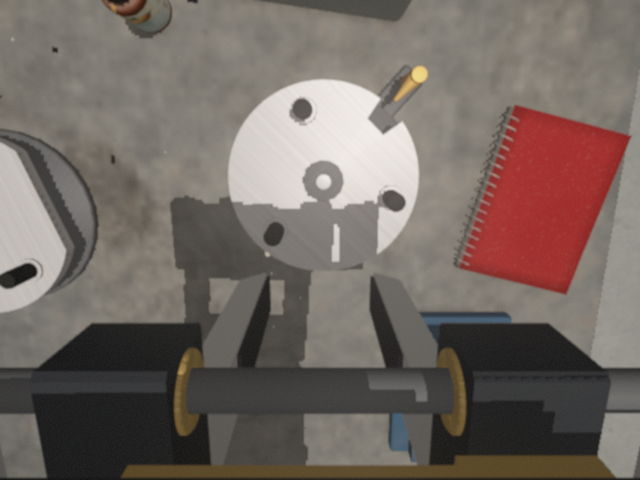

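View pics/s2.png

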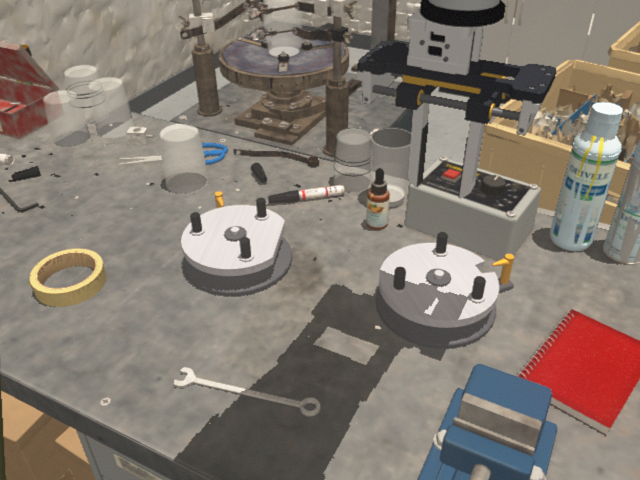

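The wrist view shows the notch at about (386,121), in line with the pointer (tip (397,100), post (419,73)) and the hub (323,181). The scene view shows the other plate unchanged, so I'll check the angle numerically and then hand in.

```bash
python3 - <<'E'
import pickle
from h import *
s,im=pickle.load(open('w2.pkl','rb'));T=wristT(s,im)
c=ray(im,(323,182),.056,T)[:2];print(c)
A={}
for n,px,z in [('notch',(386,121),.046),('post',(420,73),.052),('pA',(301,108),.076),('pB',(395,202),.076),('pC',(272,236),.076)]:
    p=ray(im,px,z,T)[:2];v=p-c;A[n]=np.degrees(np.arctan2(v[1],v[0]));print(n,p.round(3),np.hypot(*v).round(3),A[n].round(1))
n=np.mean([A['pA']-60,A['pB']+60,A['pC']-180]);err=n-A['post'];print(n,err)
if abs(err)<7:
    from bench import *
    print(hand_in())
E
```

```text
[0.59351476 0.01915029]
notch [ 0.639 -0.029] 0.066 -46.7
post [ 0.672 -0.051] 0.106 -41.9
pA [0.646 0.035] 0.055 16.2
pB [ 0.581 -0.033] 0.054 -103.2
pC [0.556 0.057] 0.053 134.9
-44.07018869332072 -2.1965348211800304
the job is handed in; nothing more can be done
None
```

I turned the notched plate until its notch faces its pointer, about 2° off by the last wrist picture (12° allowed), and left the other turntable untouched. I then lifted the hand clear and handed the job in; no verdict came back.

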